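Clear the cooling plate and hold the contact probe on the red spot

ROBOT

A 6-joint arm with a two-finger parallel gripper is mounted at the origin on the work surface. World frame = base frame: x ahead of the robot, y to its left, z up, the work surface at z = 0. Lengths are in m, angles in rad, forces in N, time in s.
With the tool pointing down it reaches from about 0.225 to 0.725 m from the base axis. Payload 3.1 kg.
Tool frame: the origin (TCP) lies midway between the tips of the shut fingers; the grasp point (between the pads) lies 19 mm behind it; z points along the fingers, y is the line along which they close (so a half turn about z gives the same grasp; the last joint's range is limited). The gripper opens to 85 mm and grips with 20 to 120 N. Pads are 22 mm wide; open, the fingers measure 114 mm over their backs; the gripper's body (76 mm by 85 mm) begins 54 mm behind the grasp point. The pads swing forward as they close: fully open they stand 13 mm farther back than shut.
Start: joints at [1.204, 0.048, 0.099, 1.622, 0, 1.443], TCP at [0.124, 0.51, 0.231] pointing down, gripper open.
Joint ranges: [-2.91, 2.91], [-0.99, 1.94], [-1.21, 1.42], [-2.12, 2.29], [-1.49, 1.47], [-3.14, 3.14]. Speed limits (rad/s): [2.79, 2.79, 3.14, 3.14, 3.14, 3.14].

INTERFACE

Orientations are given as a 3x3 rotation matrix whose columns are the frame's x, y, z axes.
In Python, from station import bot gives the robot as it stands.
- The arm moves only by the shell command python3 -m pendant 'ROWS' [OPENING] [FORCE]. ROWS is a JSON object of lists of equal length, an entry for each row: "linear": the shift along the tool's x, y, z in cm, a list of three; "roll": the turn about the tool's z in degrees. A call has 1 to 12 rows; each row is the pose to reach, as a shift and turn from the pose commanded when the call began, along the tool's axes at that moment; what a row does not reach only later rows make up. A row lasts 1/8 s, in which the tool goes at most 62.5 mm and 10.7 degrees, less where a joint would pass 70% of its speed; a pose out of reach is approached as far as the arm can. A call with a gripper value outside its range is refused whole. OPENING is the closure, from -1 (fully open) to 1 (shut), set as the call begins (- or left out, the last holds). The fingers move at their own pace and stop on an object; FORCE is the grip in N (left out, the last holds). Time passes only in rows, so rows that repeat a pose let the fingers close. It gives the time, the measured TCP pose, the force and the opening at its end, in the units of the state.
- bot.sense(): the state, without advancing time (a new reading comes with each control period).
- bot.capture(name): name is "scene" or "top" or "wrist"; returns the picture (480x640x3 uint8, blue, green, red); there is no depth.
- bot.get_calibration(name): a dict with "K" (3x3 intrinsics, pixels), "origin" and "orientation" of the camera in the world. Camera axes: x right, y down, z forward; pixel columns grow to the right and rows downward; lengths in m; the calibration is good to about 2 mm. The wrist camera is an equidistant fisheye: a pixel r from the principal point sees the ray r / f radians off the axis. A picture is of the moment at which its call begins: read the wrist's pose just before it. get_calibration takes no time and is no camera call; for the wrist camera it gives the pose at the moment of the call.
- bot.hand_in(): hands the job in, once; it reports no verdict.
The state is a dict: "time_s": time; "joint_pos": joint angles; "dq": joint speeds; "joint_efforts": joint torques, N m; "eef_pos": TCP position; "ee_rot": TCP orientation; "wrist_force": force on the tool from outside, world axes, zero at the start; "wrist_torque": the same for the moment, N m; "opening": finger opening in m.
Only numpy, scipy, OpenCV 4.12 (cv2) and the standard library are available. Lean on these libraries where they do the work, as an engineer would, in place of code of your own. Each camera call takes 0.05 s, during which the arm holds its last target. There are 200 camera calls.

TASK

Using the scraper block, wipe all three blue chips off the machine's cooling plate into the black trough along its edge, without the hand, arm or probe touching the chips, and set the scraper down standing on the open bench. Then take the contact probe from its leaning rest and hold it upright with its sprung tip on the middle of the red spot, pressing lightly so that the tip is pushed in about half way and never jammed hard against its stop. Finish while still holding it there, in the hand, and leave everything else on the bench where it is.

Things in the scene. Friction and masses are not known exactly. Their poses are not given: they have to be found in the camera images.
- coldplate: Fixed machine cooling plate: a level bare-aluminium plate, 130 (its x) x 150 (its y), top face 60 above the bench, on dark fins. Origin: under the plate's centre, at bench height. Along the whole of its -y edge runs a black open-topped catch trough: inside from y=-75 to y=-136, x=-61 to +61, walls as high as the plate top; below the plate edge its inside slopes down 50 degrees from 46 above the bench to the floor, 8 above it. No lip at the plate
- plate_top (a point): Centre of the plate's top face, 60 above the bench; axes as the cooling plate. The chips start with their middles within 26 of the centre in its x and within 32 in its y
- red_spot (a point): Centre of the flat red painted spot, 22 across, on the plate's top face (the one to measure)
- yellow_spot (a point): Centre of the flat yellow painted spot, 22 across, on the plate's top face (not to be measured)
- scraper: Scraper block, standing loose on the bench: foot 100 (its x) x 26 (its y) x 28 high with flat faces and a black rubber sole, and a black upright grip rib on top. Origin: centre of its underside. Weighs 100 to 210 g
- scraper_grip (a point): Middle of the grip rib, 60 above the underside of the scraper. Rib: 46 long (its x), 18 thick (its y, the way to pinch it), from 28 to 82 above the underside
- holster: Fixed rest for the probe: dark steel foot 100 x 80 x 12 with a steel tube, 24 outside, 13 bore, 75 long, leaning 20 degrees (0.35 rad) from vertical with its mouth toward the rest's own -x. Origin: centre of the foot's underside. The probe hangs in the tube by the lower end of its handle and is drawn out along the tube (at least 75)
- probe: Contact probe, about 100 g, loose in the holster: a round yellow handle 24 across and 80 long with a black band near its top, then a steel stem 9 across and 52 long, then a sprung copper tip 8 across. Its z axis runs along it from the tip to the handle's top. Origin: the middle of the handle
- probe_grip (a point): Middle of the probe's handle (half-way along its 80), axes as the probe; the handle's lower end is 40 below it, the relaxed tip end 105 below it
- probe_tip (a point): Centre of the flat free end of the sprung copper tip, 105 from the middle of the handle when relaxed (it moves with the tip)
- plunger (a joint): How far the sprung tip is pushed into the stem: 0 relaxed, 0.010 (10 mm) at its stop. The spring pushes back with 0.8 N at the first touch, 2.8 N at half travel, 4.8 N at the stop; beyond that the probe is rigid
- chip0: Loose blue chip of old hard compound, 22 x 16 x 9, 10 g, on the plate. Origin: centre of its underside
- chip0_mid (a point): Middle of that chip, 4.5 above its underside
- chip1: Loose blue chip of old hard compound, 22 x 16 x 9, 10 g, on the plate. Origin: centre of its underside
- chip1_mid (a point): Middle of that chip, 4.5 above its underside
- chip2: Loose blue chip of old hard compound, 22 x 16 x 9, 10 g, on the plate. Origin: centre of its underside
- chip2_mid (a point): Middle of that chip, 4.5 above its underside
- fan: Bystander, not to be moved: spare black square fan, 80 x 80 x 38. Origin: centre of its underside
- meter: Bystander, not to be moved: yellow hand-held meter, 85 x 170 x 36. Origin: centre of its underside
- jar: Bystander, not to be moved: white closed jar with blue cap, 60 across, 80 tall. Origin: centre of its underside
- driver: Bystander, not to be moved: screwdriver with red handle, lying. Origin: below the middle of its 200 length, at bench height
- mug: Bystander, not to be moved: blue mug, 80 across, 90 tall. Origin: centre of its underside
Things that resemble listed ones, but are neither listed nor needed, are in the scene too. Leave any yellow look-alike of the scraper alone.

How it is judged:
By the outcome, as a careful person would: the job done as asked, in the order asked, and still so for the second after the job is handed in, while the arm keeps its last pose, push and grip.
It also fails if it takes over 69 s, if anything falls off the work surface, if the arm or the gripper's body presses on something with over 40 N, if the wrist force passes 120 N, or if a joint passes its speed limit or range.

## Working session

There is one attempt and no reset: what is moved stays moved. The work goes in short steps, Python scripts to look and compute and a shell command to move; the robot and the scene stay as the last step left them, time stands still between calls to the robot, and variables do not carry over. Pictures are saved under pics/ and viewed, on a budget of 10 in all, crops included, one or two more only if the job needs it, and the job is handed in when it is done.

```bash
ls; mkdir -p pics; python3 - <<'E'
from station import bot
import cv2,numpy as np
a=bot.capture("scene");b=bot.capture("top")
cv2.imwrite("pics/s0.png",a);cv2.imwrite("pics/t0.png",b)
np.set_printoptions(precision=4,suppress=True)
for n in("scene","top","wrist"):
  c=bot.get_calibration(n);print(n,np.array(c["K"]).tolist(),c["origin"]);print(np.array(c["orientation"]))
print(bot.sense())
E
```

```text
pics
scene [[548.731130678624, 0.0, 308.1772100516603], [0.0, 548.731130678624, 238.11381604987218], [0.0, 0.0, 1.0]] [ 1.1502 -0.2714  1.2164]
[[ 0.3887  0.7852 -0.482 ]
 [ 0.9213 -0.3258  0.2122]
 [ 0.0096 -0.5265 -0.8501]]
top [[553.3234388781983, 0.0, 332.0350487829411], [0.0, 553.3234388781983, 250.32609727489336], [0.0, 0.0, 1.0]] [ 0.4674 -0.0036  1.4238]
[[ 0.027  -0.9985  0.0481]
 [-0.9996 -0.0267  0.0077]
 [-0.0064 -0.0483 -0.9988]]
wrist [[371.64829954431775, 0.0, 318.39890606207985], [0.0, 371.64829954431775, 244.00794752494483], [0.0, 0.0, 1.0]] [0.0541 0.5272 0.3732]
[[ 0.2375  0.9318  0.2746]
 [ 0.9714 -0.2272 -0.069 ]
 [-0.0019  0.2831 -0.9591]]
{'time_s': 0.1, 'joint_pos': array([1.2042, 0.0487, 0.0977, 1.622 , 0.    , 1.443 ]), 'dq': array([ 0.0005, -0.0016,  0.0046,  0.0002, -0.0001,  0.0016]), 'joint_efforts': array([  0.0022, -33.9851,  32.0936,   0.0158,  -0.0001,  -0.    ]), 'eef_pos': array([0.124 , 0.5096, 0.2302]), 'ee_rot': array([[-0.9716,  0.2366, -0.0008],
       [ 0.2366,  0.9716, -0.002 ],
       [ 0.0003, -0.0022, -1.    ]]), 'wrist_force': array([-0.3716,  0.4761, -0.2749]), 'wrist_torque': array([-0.0117,  0.0327, -0.0269]), 'opening': 0.08554451146793393}
```

View pics/s0.png

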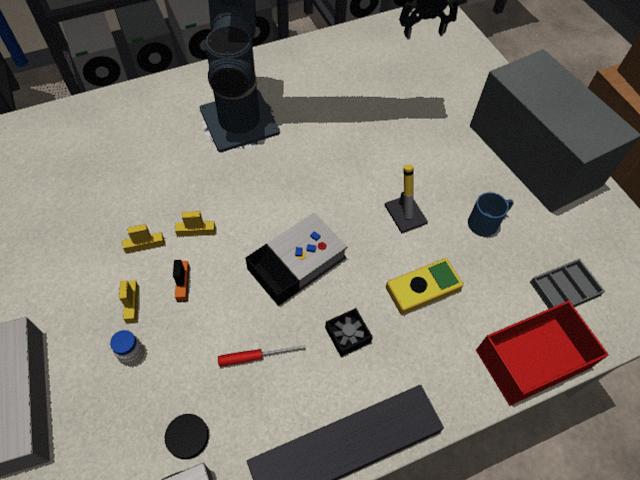

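View pics/t0.png

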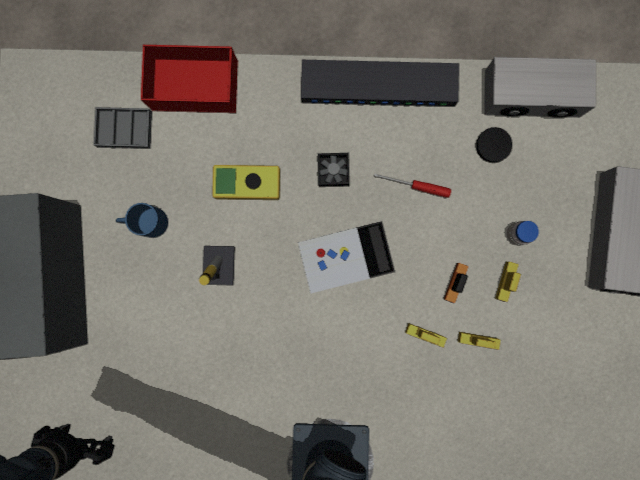

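The scene view shows the orange scraper with its black rib at (181,280), the plate at (310,250) with its trough on the left, and the probe at (408,190). In the top view the scraper is at (457,283), the plate's grey face at (338,258) and the trough at (376,248). The red spot is at (321,253), the yellow at (344,251), the chips at (322,265), (332,254) and (345,256), and the probe top at (206,279).

```bash
cat > h.py <<'E'
from station import bot
import cv2,numpy as np
np.set_printoptions(precision=4,suppress=True)
def cal(n):
  c=bot.get_calibration(n);return np.array(c["K"]),np.array(c["origin"]),np.array(c["orientation"])
def rays(n,px,c=None):
  K,o,R=c or cal(n);px=np.atleast_2d(px).astype(float)
  d=(px-[K[0,2],K[1,2]])/K[0,0]
  if n=="wrist":
    r=np.linalg.norm(d,axis=1,keepdims=True)+1e-12
    v=np.hstack([d/r*np.sin(r),np.cos(r)])
  else: v=np.hstack([d,np.ones((len(d),1))])
  return o,v@R.T
def onplane(n,px,z,c=None):
  o,v=rays(n,px,c);return o+v*((z-o[2])/v[:,2])[:,None]
def blobs(img,lo,hi,amin=15,roi=None):
  m=cv2.inRange(cv2.cvtColor(img,cv2.COLOR_BGR2HSV),np.array(lo),np.array(hi))
  if roi: 
    z=np.zeros_like(m);x0,y0,x1,y1=roi;z[y0:y1,x0:x1]=m[y0:y1,x0:x1];m=z
  cs,_=cv2.findContours(m,cv2.RETR_EXTERNAL,cv2.CHAIN_APPROX_NONE)
  return [c for c in cs if cv2.contourArea(c)>=amin]
def cen(c): m=cv2.moments(c);return np.array([m['m10'],m['m01']])/m['m00']
def totool(p):
  "shift in cm in tool axes from the current tcp to p"
  s=bot.sense();return 100*s["ee_rot"].T@(np.array(p)-s["eef_pos"])
E
python3 - <<'E'
from h import *
b=cv2.imread("pics/t0.png")
print("chips",[(cen(c),cv2.contourArea(c),onplane("top",cen(c),.069)[0]) for c in blobs(b,(100,120,60),(130,255,255),8,(295,220,400,300))])
print("red",[(cen(c),cv2.contourArea(c),onplane("top",cen(c),.06)[0]) for c in blobs(b,(0,120,60),(5,255,255),8,(295,220,400,300))+blobs(b,(170,120,60),(180,255,255),8,(295,220,400,300))])
for c in blobs(b,(0,0,110),(180,60,255),500,(290,215,400,300)):
  print(cv2.contourArea(c), onplane("top",cv2.boxPoints(cv2.minAreaRect(c)),.06))
for c in blobs(b,(5,120,60),(18,255,255),20,(430,250,480,310)):
  r=cv2.minAreaRect(c);print("scr",cv2.contourArea(c),r,onplane("top",cv2.boxPoints(r),.028),onplane("top",[r[0]],.028))
for c in blobs(b,(0,0,0),(180,255,70),100,(290,215,400,300)):
  print("trough",cv2.contourArea(c), onplane("top",cv2.boxPoints(cv2.minAreaRect(c)),.06))
for c in blobs(b,(0,0,0),(180,110,75),200,(195,240,240,292)):
  r=cv2.minAreaRect(c);print("hol",cv2.contourArea(c),r,onplane("top",cv2.boxPoints(r),.012),onplane("top",[r[0]],.012))
a=cv2.imread("pics/s0.png")
A=np.hstack([cv2.resize(b[225:300,295:480],None,fx=4,fy=4,interpolation=2)[:,:],]);
B=cv2.resize(a[155:240,375:440],None,fx=4,fy=4,interpolation=2);C=cv2.resize(b[235:300,190:250],None,fx=4,fy=4,interpolation=2)
I=np.zeros((300+340,740+0,3),np.uint8);I[:300,:740]=A;I[300:640,:260]=B;I[300:560,270:510]=C
cv2.imwrite("pics/c0.png",I[:600])
E
```

```text
chips [(array([322.0429, 264.9   ]), 35.0, array([0.4964, 0.0303, 0.069 ])), (array([344.6329, 254.7005]), 34.5, array([ 0.5228, -0.0243,  0.069 ])), (array([331.715 , 253.4541]), 34.5, array([0.525 , 0.0074, 0.069 ]))]
red [(array([320.3992, 252.4239]), 40.5, array([0.5272, 0.0354, 0.06  ]))]
9156.0 [[ 0.4107  0.1069  0.06  ]
 [ 0.6179  0.1133  0.06  ]
 [ 0.625  -0.1563  0.06  ]
 [ 0.418  -0.1607  0.06  ]]
scr 213.0 ((456.16290283203125, 282.56036376953125), (10.627819061279297, 39.07286834716797), 20.323135375976562) [[ 0.4198 -0.2783  0.028 ]
 [ 0.5128 -0.3109  0.028 ]
 [ 0.5041 -0.3361  0.028 ]
 [ 0.4113 -0.3034  0.028 ]] [[ 0.4619 -0.3071  0.028 ]]
trough 1240.0 [[ 0.5929 -0.0525  0.06  ]
 [ 0.6099 -0.1132  0.06  ]
 [ 0.4857 -0.1471  0.06  ]
 [ 0.4689 -0.0867  0.06  ]]
hol 938.0 ((218.5, 265.0), (38.0, 31.0), 90.0) [[0.5377 0.3377 0.012 ]
 [0.5399 0.2583 0.012 ]
 [0.4429 0.2548 0.012 ]
 [0.4407 0.3339 0.012 ]] [[0.4902 0.2962 0.012 ]]
```

View pics/c0.png

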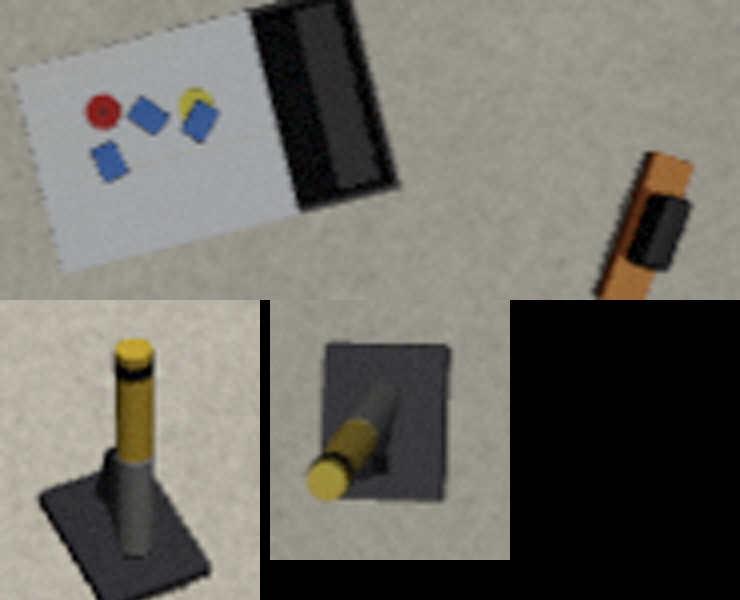

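The crop confirms three things. The trough is at the plate's right (-y) end, the orange scraper is tilted about -19°, and the probe leans toward world -x. I'll move above the scraper.

```bash
python3 -m pendant '{"linear":[[-3,-4,0],[-6,-8.5,1],[-10,-13.5,2],[-13.5,-18.5,3],[-17,-23.5,4],[-20.5,-28.5,5],[-24,-33.5,6],[-27.5,-38,7],[-31,-43,7],[-34.5,-48,7],[-38,-53,7],[-41.5,-57.5,7]],"roll":[0,1,2,3,4,5,5.6,5.6,5.6,5.6,5.6,5.6]}' -1
python3 - <<'E'
from h import *
print(totool([.462,-.307,.15]))
E
```

```text
time_s: 1.6
eef_pos: [0.3915, -0.1489, 0.1609]
ee_rot: [[-0.943, 0.332, -0.0], [0.332, 0.943, 0.0], [0.0, 0.0, -1.0]]
wrist_force: [0.5, 0.6, 0.1]
opening: 0.0851
[-11.8984 -12.5724   1.0871]
```

```bash
python3 -m pendant '{"linear":[[-4,-4,0],[-8,-8.5,0],[-11,-11.5,0],[-11.9,-12.6,0.5],[-11.9,-12.6,0.5]],"roll":[0,0,0,0,0]}'
python3 - <<'E'
from h import *
c=cal("wrist");w=bot.capture("wrist");cv2.imwrite("pics/w1.png",w)
for k in blobs(w,(5,120,40),(18,255,255),300):
  r=cv2.minAreaRect(k);print(cv2.contourArea(k),r[0],cv2.boundingRect(k))
print(bot.sense()["eef_pos"])
# predicted pixel of tcp ground etc
E
```

```text
time_s: 2.22
eef_pos: [0.4613, -0.3045, 0.1549]
ee_rot: [[-0.944, 0.331, -0.002], [0.331, 0.944, 0.002], [0.003, 0.002, -1.0]]
wrist_force: [0.3, 0.4, 0.1]
opening: 0.0852
4166.5 (316.5, 233.0) (299, 169, 36, 129)
[ 0.4613 -0.3038  0.1554]
```

View pics/w1.png

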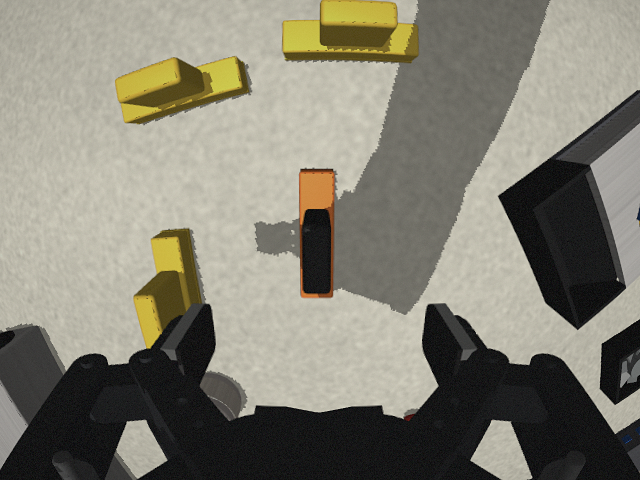

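The wrist view shows the scraper standing vertical at x≈316, rows 170–298, centred between the fingers. The yellow look-alikes are clear of the fingers.

```bash
python3 - <<'E'
from h import *
P=onplane("wrist",[(300,171),(334,171),(333,297),(301,297)],.028);print(P,P.mean(0))
d=P[2]-P[1];print(np.degrees(np.arctan2(d[1],d[0])))
R=onplane("wrist",[(316,252)],.08);print(R)
print(totool([*P.mean(0)[:2],.041]))
E
```

```text
[[ 0.4119 -0.3001  0.028 ]
 [ 0.4201 -0.2768  0.028 ]
 [ 0.5139 -0.3093  0.028 ]
 [ 0.5054 -0.3334  0.028 ]] [ 0.4628 -0.3049  0.028 ]
-19.15056591235519
[[ 0.4584 -0.3039  0.08  ]]
[-0.213  -0.0728 11.4423]
```

```bash
python3 -m pendant '{"linear":[[-0.2,-0.1,4],[-0.2,-0.1,8],[-0.2,-0.1,10.5],[-0.2,-0.1,11.4],[-0.2,-0.1,11.4]],"roll":[0,0,0,0,0]}' && python3 -m pendant '{"linear":[[0,0,0],[0,0,0],[0,0,0],[0,0,0],[0,0,0],[0,0,0],[0,0,0],[0,0,0]],"roll":[0,0,0,0,0,0,0,0]}' 1 70
```

```text
time_s: 2.9
eef_pos: [0.4634, -0.3055, 0.0425]
ee_rot: [[-0.944, 0.329, -0.0], [0.329, 0.944, 0.0], [0.001, 0.0, -1.0]]
wrist_force: [0.3, 0.6, -0.5]
opening: 0.0858
time_s: 3.9
eef_pos: [0.4641, -0.3071, 0.0429]
ee_rot: [[-0.944, 0.33, 0.001], [0.33, 0.944, -0.001], [-0.001, -0.001, -1.0]]
wrist_force: [0.6, -0.4, 4.3]
opening: 0.0172
```

```bash
python3 -m pendant '{"linear":[[0,0,-2],[0,0,-5],[0,0,-9],[0,0,-11],[0,0,-11]],"roll":[0,0,0,0,0]}'
python3 - <<'E'
from h import *
b=cv2.imread("pics/t0.png")
m=cv2.inRange(cv2.cvtColor(b,cv2.COLOR_BGR2HSV),np.array((95,8,110)),np.array((130,70,255)))
z=np.zeros_like(m);z[215:300,290:400]=m[215:300,290:400]
c=max(cv2.findContours(cv2.morphologyEx(z,cv2.MORPH_CLOSE,np.ones((9,9))),0,1)[0],key=cv2.contourArea)
r=cv2.minAreaRect(c);P=onplane("top",cv2.boxPoints(r),.06);print(r,P,P.mean(0))
Q=onplane("top",[(298.5,242.7),(311.5,292.5),(370,277),(357,228)],.06);print(Q,Q.mean(0))
C=np.array([.511,.0027]);a=np.radians(15.2);ex=np.array([np.cos(a),np.sin(a)]);ey=np.array([-ex[1],ex[0]])
for n,p in dict(c0=(.4964,.0303),c1=(.5228,-.0243),c2=(.525,.0074),red=(.5272,.0354)).items(): d=np.array(p)-C;print(n,d@ex,d@ey)
E
```

```text
time_s: 4.53
eef_pos: [0.4641, -0.3068, 0.153]
ee_rot: [[-0.944, 0.33, 0.001], [0.33, 0.944, -0.001], [-0.001, -0.0, -1.0]]
wrist_force: [0.4, 0.3, -2.3]
opening: 0.0177
((333.82049560546875, 260.80438232421875), (50.06930923461914, 60.220603942871094), 75.52970886230469) [[ 0.5464  0.0903  0.06  ]
 [ 0.5874 -0.0527  0.06  ]
 [ 0.4686 -0.0864  0.06  ]
 [ 0.4278  0.056   0.06  ]] [0.5076 0.0018 0.06  ]
[[ 0.5498  0.0902  0.06  ]
 [ 0.428   0.0545  0.06  ]
 [ 0.47   -0.0883  0.06  ]
 [ 0.59   -0.0533  0.06  ]] [0.5095 0.0008 0.06  ]
c0 -0.006852819488807883 0.03046241725559242
c1 0.004308086811469959 -0.02914927765871462
c2 0.014742520062224436 0.0008649290230477546
red 0.02420685335200771 0.027308574675262577
```

```bash
python3 -m pendant '{"linear":[[0.5,2,0],[1.5,6,0],[3,11,0],[4,16,0],[5.5,21,0],[7,26,0],[8,31,0],[9,34.5,0],[9.5,35.8,0],[9.5,35.8,0]],"roll":[-4,-8,-12,-16,-20,-24,-28,-32,-35,-35.1]}'
python3 - <<'E'
from h import *
c=cal("wrist");w=bot.capture("wrist");cv2.imwrite("pics/w2.png",w)
print(totool([.4928,.0624,.103]))
E
```

```text
time_s: 5.78
eef_pos: [0.491, 0.063, 0.1505]
ee_rot: [[-0.962, -0.274, -0.003], [-0.274, 0.962, -0.001], [0.003, 0.0, -1.0]]
wrist_force: [-0.5, -0.4, -1.6]
opening: 0.0172
[-0.1563 -0.0198  4.7906]
```

View pics/w2.png

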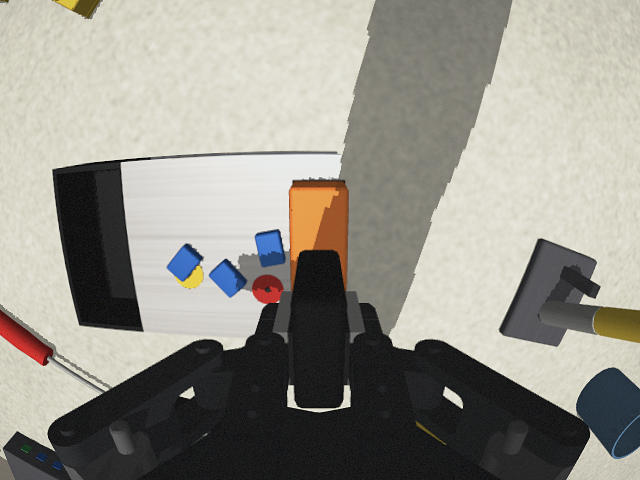

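The wrist view shows the plate-trough edge from (122,162) to (143,330), the chips at (185,262), (227,278) and (270,247), and the red spot at (267,289). The scraper is aligned and about to come down beyond the chips.

```bash
python3 - <<'E'
from h import *
e=onplane("wrist",[(122,163),(143,330)],.06);print(e,np.degrees(np.arctan2(*(e[1]-e[0])[[1,0]])))
print("chip0 top near corners",onplane("wrist",[(284,261),(280,231)],.069),"red",onplane("wrist",[(267,289)],.06))
s=bot.sense();C=s["eef_pos"];ey=s["ee_rot"][:,1]
for n,z,p in(("edge",.06,(122,163)),("edge",.06,(143,330)),("c0",.069,(285,262)),("c0",.069,(281,231)),("red",.06,(267,289)),("c1",.069,(185,262))):
  print(n,(onplane("wrist",[p],z)[0]-C)@ey, (onplane("wrist",[p],z)[0]-C)@s["ee_rot"][:,0])
E
```

```text
[[ 0.4691 -0.0844  0.06  ]
 [ 0.5931 -0.0515  0.06  ]] 14.873474810275503
chip0 top near corners [[0.5028 0.0428 0.069 ]
 [0.4842 0.0354 0.069 ]] red [[0.529  0.0363 0.06  ]]
edge -0.1349972890125066 0.06107129579180115
edge -0.13707829414366224 -0.06720965701116222
c0 -0.02118272347706894 -0.006575782941781706
c0 -0.02315549123266963 0.013961203519567283
red -0.03513614465811287 -0.029446045410716437
c1 -0.08911408665526822 -0.007033576911703236
```

```bash
python3 -m pendant '{"linear":[[0,0,2],[0,0,4],[0,0,4.5],[0,0,4.7],[0,0,4.8],[0,0,4.8]],"roll":[0,0,0,0,0,0]}'
```

```text
time_s: 6.58
eef_pos: [0.4928, 0.0626, 0.1051]
ee_rot: [[-0.962, -0.272, 0.001], [-0.272, 0.962, -0.0], [-0.001, -0.0, -1.0]]
wrist_force: [0.7, -0.1, -1.6]
opening: 0.0172
```

```bash
python3 -m pendant '{"linear":[[0,0,0.1],[0,0,0.2],[0,0,0.2]],"roll":[0,0,0]}'
```

```text
time_s: 6.95
eef_pos: [0.4926, 0.0627, 0.1029]
ee_rot: [[-0.962, -0.273, 0.001], [-0.273, 0.962, -0.0], [-0.001, -0.0, -1.0]]
wrist_force: [-1.2, -0.4, 0.9]
opening: 0.0172
```

```bash
python3 -m pendant '{"linear":[[0,-0.6,0],[0,-1.8,0],[0,-3.0,0],[0,-4.2,0],[0,-5.4,0],[0,-6.6,0],[0,-7.8,0],[0,-9.0,0],[0,-10.2,0],[0,-11.4,0],[0,-12.6,0],[0,-13.2,0]],"roll":[0,0,0,0,0,0,0,0,0,0,0,0]}' && python3 -m pendant '{"linear":[[0,-0.5,0],[0,-1,0],[0,-1.2,0],[0,-1.2,0]],"roll":[0,0,0,0]}'
```

```text
time_s: 8.45
eef_pos: [0.5285, -0.065, 0.1029]
ee_rot: [[-0.962, -0.272, 0.001], [-0.272, 0.962, 0.001], [-0.001, 0.001, -1.0]]
wrist_force: [-1.3, 4.3, 6.1]
opening: 0.0174
time_s: 8.95
eef_pos: [0.5316, -0.0762, 0.1029]
ee_rot: [[-0.962, -0.272, 0.0], [-0.272, 0.962, 0.001], [-0.001, 0.001, -1.0]]
wrist_force: [-0.1, 3.2, 6.1]
opening: 0.0174
```

```bash
python3 -m pendant '{"linear":[[0,0,-1.5],[0,0,-4],[0,0,-6],[0,0,-6]],"roll":[0,0,0,0]}'
python3 - <<'E'
from h import *
w=bot.capture("wrist");t=bot.capture("top")
cv2.imwrite("pics/w3.png",np.hstack([w[100:400,0:480],cv2.resize(t[215:305,290:400],(320,262))[:, :].repeat(1,0) if 0 else cv2.copyMakeBorder(cv2.resize(t[215:305,290:400],(320,262)),0,38,0,0,0)]))
E
```

```text
time_s: 9.45
eef_pos: [0.5327, -0.0774, 0.1641]
ee_rot: [[-0.962, -0.272, 0.003], [-0.272, 0.962, -0.003], [-0.002, -0.004, -1.0]]
wrist_force: [0.5, -0.2, -1.9]
opening: 0.017
```

View pics/w3.png

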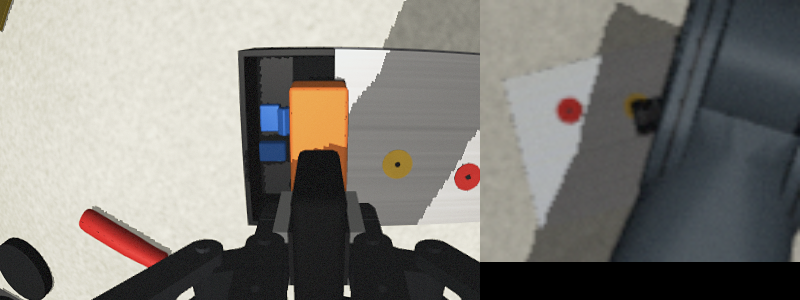

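Both spots are bare and the chips lie in the trough, two clear at (270,118) and (272,152) and a third partly visible behind. Next I'll return the scraper to its place.

```bash
python3 -m pendant '{"linear":[[1.5,-2.5,0],[4,-6.5,0],[7,-11,0],[9.5,-15,0],[11.5,-18.5,0],[12.9,-20.2,1],[12.9,-20.2,5],[12.9,-20.2,9],[12.9,-20.2,11],[12.9,-20.2,11.7],[12.9,-20.2,11.8]],"roll":[5,10,16,22,28,33,35.1,35.1,35.1,35.1,35.1]}'
```

```text
time_s: 10.92
eef_pos: [0.4616, -0.305, 0.0435]
ee_rot: [[-0.944, 0.33, -0.002], [0.33, 0.944, 0.001], [0.002, 0.0, -1.0]]
wrist_force: [0.7, -0.1, -2.2]
opening: 0.0172
```

```bash
python3 -m pendant '{"linear":[[0,0,0.1],[0,0,0.1]],"roll":[0,0]}' && python3 -m pendant '{"linear":[[0,0,0],[0,0,0],[0,0,0],[0,0,0],[0,0,0],[0,0,-3],[0,0,-7],[0,0,-11],[0,0,-12],[0,0,-12]],"roll":[0,0,0,0,0,0,0,0,0,0]}' -1
python3 - <<'E'
from h import *
w=bot.capture("wrist");t=bot.capture("top");cv2.imwrite("pics/t4.png",t);cv2.imwrite("pics/w4.png",w)
print(len(w),[(cen(k),cv2.contourArea(k),cv2.minAreaRect(k)[1]) for k in blobs(w,(5,120,40),(18,255,255),300)])
cv2.imwrite("pics/v4.png",np.hstack([w[:,:640:1],cv2.resize(t[215:305,290:400],(160,131)).repeat(1,0)]) if 0 else cv2.resize(t[205:325,190:490],(800,320),interpolation=2))
E
```

```text
time_s: 11.18
eef_pos: [0.4625, -0.3055, 0.0433]
ee_rot: [[-0.944, 0.33, 0.0], [0.33, 0.944, -0.0], [-0.0, -0.0, -1.0]]
wrist_force: [-0.4, -0.2, -1.8]
opening: 0.0173
time_s: 12.42
eef_pos: [0.4628, -0.3057, 0.1637]
ee_rot: [[-0.944, 0.33, 0.001], [0.33, 0.944, -0.001], [-0.001, -0.0, -1.0]]
wrist_force: [-0.0, -0.3, -0.2]
opening: 0.0851
480 [(array([318.5685, 224.0211]), 3935.0, (124.0, 33.0))]
```

View pics/v4.png

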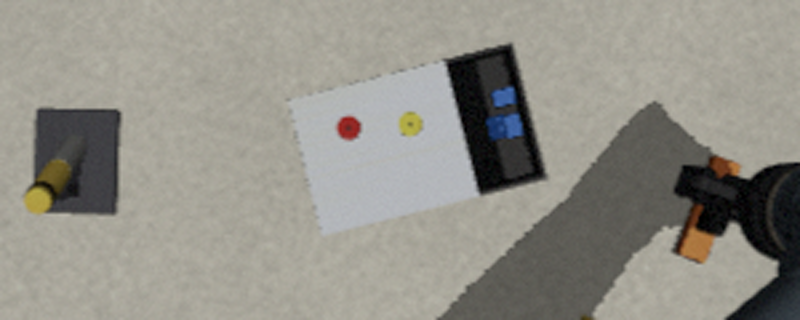

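All three chips are in the trough, the spots are clean, and the scraper stands where it was. Next I'll locate the probe by triangulation.

```bash
cat >> h.py <<'E'
def tri(obs):
  "obs: list of (origin,dir); least squares point and residual"
  A=0;b=0
  for o,v in obs:
    v=v/np.linalg.norm(v);M=np.eye(3)-np.outer(v,v);A=A+M;b=b+M@o
  p=np.linalg.solve(A,b);return p,[np.linalg.norm(np.cross(p-o,v/np.linalg.norm(v))) for o,v in obs]
E
python3 - <<'E'
from h import *
a=cv2.imread("pics/s0.png");t=cv2.imread("pics/t4.png")
def obs(n,p): o,v=rays(n,p);return o,v[0]
for n,im,roi in(("scene",a,(390,155,425,235)),("top",t,(195,245,235,290))):
  for lo in(50,150):
    for k in blobs(im,(18,120,lo),(36,255,255),6,roi): print(n,lo,cen(k),cv2.contourArea(k),cv2.minAreaRect(k),cv2.boundingRect(k))
print(tri([obs("scene",(408.5,167.3)),obs("top",(204.6,279.3))]))
E
```

```text
scene 50 [408.0424 184.4103] 149.5 ((408.0, 184.0), (20.0, 8.0), 90.0) (404, 174, 9, 21)
scene 50 [408.0532 168.1028] 47.0 ((408.0, 168.5), (7.0, 8.0), 90.0) (404, 165, 9, 8)
scene 150 [408.     166.8642] 27.0 ((408.0, 167.0), (4.0, 8.0), 90.0) (404, 165, 9, 5)
top 50 [204.2317 279.3026] 70.5 ((204.25001525878906, 279.2500305175781), (9.192387580871582, 9.899494171142578), 45.0) (199, 274, 11, 11)
top 50 [210.4065 270.1462] 77.5 ((210.49998474121094, 270.0), (9.707253456115723, 10.53930377960205), 33.6900634765625) (204, 265, 12, 12)
top 150 [203.4686 279.9736] 50.5 ((203.25001525878906, 279.7500305175781), (8.485280990600586, 7.77817440032959), 45.0) (199, 276, 10, 9)
(array([0.4555, 0.2982, 0.1594]), [np.float64(0.0029118724696643727), np.float64(0.002911872469664368)])
```

```bash
python3 -m pendant '{"linear":[[1,3,-2],[2.5,7.5,-4],[4.5,13,-4.6],[6.3,18.5,-4.6],[8.2,24,-4.6],[10,29.5,-4.6],[12,35,-4.6],[13.8,40.5,-4.6],[15.6,46,-4.6],[17.5,51.5,-4.6],[19,56,-4.6],[19.4,57.2,-4.6]],"roll":[-2,-4,-6,-8,-10,-12,-14,-16,-18,-20,-20.9,-20.9]}' && python3 -m pendant '{"linear":[[0,0,0],[0,0,0]],"roll":[0,0]}'
python3 - <<'E'
from h import *
w=bot.capture("wrist");cv2.imwrite("pics/w5.png",w);s=bot.sense();print(s["eef_pos"],cal("wrist")[1:])
for k in blobs(w,(18,120,50),(36,255,255),150): print(cen(k),cv2.contourArea(k),cv2.minAreaRect(k))
E
```

```text
time_s: 14.02
eef_pos: [0.4666, 0.3007, 0.2064]
ee_rot: [[-0.999, -0.032, -0.004], [-0.032, 0.999, -0.002], [0.004, -0.002, -1.0]]
wrist_force: [0.8, -1.2, 0.4]
opening: 0.0856
time_s: 14.28
eef_pos: [0.4681, 0.2972, 0.2086]
ee_rot: [[-1.0, -0.027, -0.001], [-0.027, 1.0, -0.001], [0.001, -0.001, -1.0]]
wrist_force: [0.3, -1.0, 0.1]
opening: 0.0852
[0.4683 0.2972 0.209 ] (array([0.3964, 0.2957, 0.352 ]), array([[-0.0253,  0.9589,  0.2827],
       [ 0.9997,  0.0245,  0.0064],
       [-0.0008,  0.2827, -0.9592]]))
[264.3927 393.3475] 3483.5 ((265.93017578125, 398.1056823730469), (133.0482177734375, 39.31068801879883), 2.4895529747009277)
[ 26.0346 281.4906] 159.0 ((26.0, 281.5), (17.0, 12.0), 90.0)
[324.5681 244.3519] 1388.5 ((324.61767578125, 244.4706268310547), (42.44373321533203, 42.20119857788086), 75.96376037597656)
```

View pics/w5.png

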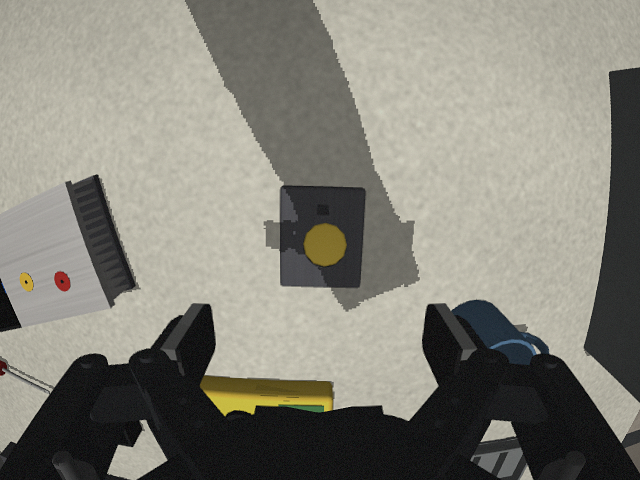

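The wrist camera looks almost down the probe's axis: its top disc is at (324.6,244.4) and the foot spans (281,186) to (362,287).

```bash
python3 - <<'E'
from h import *
o,v=rays("wrist",[(324.6,244.4)]);print("slant",o+v[0]*.211,"plane",onplane("wrist",[(324.6,244.4)],.160))
F=onplane("wrist",[(281,186),(365,188),(360,287),(281,286)],.012);print(F,F.mean(0))
for a,b in((0,3),(1,2)): d=F[b]-F[a];print(np.degrees(np.arctan2(d[1],d[0])))
def obs(n,p): o,v=rays(n,p);return o,v[0]
p,r=tri([obs("wrist",(324.6,244.4)),obs("scene",(408,167)),obs("top",(203.6,279.7))]);print(p,r)
E
```

```text
slant [0.4562 0.3006 0.1497] plane [[0.4531 0.3004 0.16  ]]
[[0.4417 0.2621 0.012 ]
 [0.4415 0.3397 0.012 ]
 [0.5402 0.3406 0.012 ]
 [0.5411 0.2619 0.012 ]] [0.4911 0.3011 0.012 ]
-0.11385172229313614
0.5006053474759692
[0.4538 0.2999 0.1577] [np.float64(0.0005046033120155003), np.float64(0.0013205578911981767), np.float64(0.0017992845368951756)]
```

```bash
python3 -m pendant '{"linear":[[0.1,0.3,3],[0.1,0.3,6.5],[0.1,0.3,9.5],[0.1,0.3,10.6],[0.1,0.3,10.6]],"roll":[1.3,1.3,1.3,1.3,1.3]}' && python3 -m pendant '{"linear":[[0,0,0],[0,0,0],[0,0,0],[0,0,0],[0,0,0],[0,0,0],[0,0,0]],"roll":[0,0,0,0,0,0,0]}' 1 30
```

```text
time_s: 14.95
eef_pos: [0.4669, 0.3006, 0.103]
ee_rot: [[-1.0, -0.004, -0.001], [-0.004, 1.0, -0.001], [0.001, -0.001, -1.0]]
wrist_force: [-0.1, 0.2, 0.5]
opening: 0.0852
time_s: 15.82
eef_pos: [0.4674, 0.3018, 0.1041]
ee_rot: [[-1.0, -0.006, 0.001], [-0.006, 1.0, 0.001], [-0.001, 0.001, -1.0]]
wrist_force: [-1.2, -0.1, 5.1]
opening: 0.023
```

```bash
python3 -m pendant '{"linear":[[0.2,0,-0.55],[0.5,0,-1.37],[0.85,0,-2.33],[1.2,0,-3.3],[1.55,0,-4.26],[1.8,0,-4.95],[1.88,0,-5.17],[1.88,0,-5.17]],"roll":[0,0,0,0,0,0,0,0]}'
python3 - <<'E'
from h import *
w=bot.capture("wrist");a=bot.capture("scene");cv2.imwrite("pics/w6.png",w);cv2.imwrite("pics/s6.png",a)
cv2.imwrite("pics/v6.png",cv2.resize(a[110:240,340:470],(600,600),interpolation=2))
E
```

```text
time_s: 16.82
eef_pos: [0.4483, 0.3015, 0.1551]
ee_rot: [[-1.0, -0.006, 0.0], [-0.006, 1.0, 0.0], [-0.0, 0.0, -1.0]]
wrist_force: [-0.2, -0.0, -1.3]
opening: 0.0234
```

View pics/v6.png

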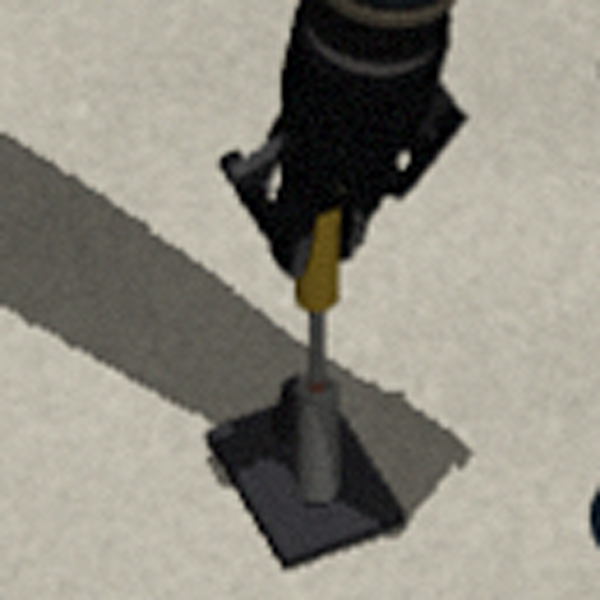

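The scene crop shows the probe drawn out with its copper tip just inside the tube mouth at (316,388). Next I'll pivot it upright against the fixed tube mouth.

```bash
python3 -m pendant '{"linear":[[-0.43,0,-0.15],[-0.87,0,-0.28],[-1.3,0,-0.38],[-1.77,0,-0.47],[-2.2,0,-0.54],[-2.68,0,-0.59],[-3.1,0,-0.62],[-3.6,0,-0.63],[-3.6,0,-0.63]],"roll":[0,0,0,0,0,0,0,0,0]}'
python3 - <<'E'
from h import *
w=bot.capture("wrist");a=bot.capture("scene");t=bot.capture("top");cv2.imwrite("pics/w7.png",w);cv2.imwrite("pics/s7.png",a)
I=np.hstack([cv2.resize(a[130:230,355:455],(400,400),interpolation=2),w[80:480,120:520]])
cv2.imwrite("pics/v7.png",I)
E
```

```text
time_s: 18.05
eef_pos: [0.4851, 0.3016, 0.1615]
ee_rot: [[-1.0, -0.005, 0.001], [-0.005, 1.0, -0.0], [-0.001, -0.0, -1.0]]
wrist_force: [-2.1, -1.7, 0.1]
opening: 0.0229
```

View pics/v7.png

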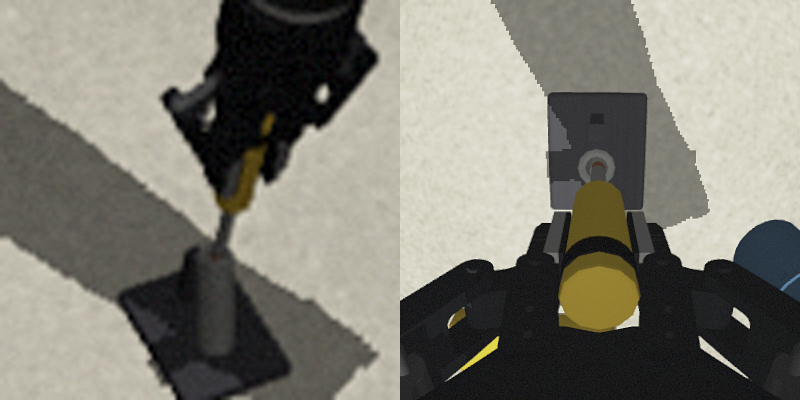

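The probe came up still held. The scene crop (left) and wrist view (right) show its top disc at wrist pixel (320,378) and its tip in the mouth at (317,247). Next I'll compute the tilt.

```bash
python3 - <<'E'
from h import *
def t(px,M,L):
  o,v=rays("wrist",[px]);v=v[0];w=o-M;b=w@v;D=b*b-(w@w-L*L)
  for s in((-b-D**.5),(-b+D**.5)):
    P=o+v*s;d=P-M;print(P,"tilt x,y deg",np.degrees(np.arctan2(d[0],d[2])),np.degrees(np.arctan2(d[1],d[2])))
print("mouth",onplane("wrist",[(317,247)],.0824))
M=np.array([.483,.301,.0824])
for L in(.130,.135,.140): t((320,378),M,L)
w=cv2.imread("pics/w7.png")
for k in blobs(w,(18,100,50),(36,255,255),150,(250,220,400,440)): print(cen(k),cv2.boundingRect(k))
print(bot.sense()["eef_pos"],cal("wrist")[1])
E
```

```text
mouth [[0.4806 0.3011 0.0824]]
[0.4825 0.3024 0.2124] tilt x,y deg -0.22560687456221895 0.6358782621438483
[0.608  0.3039 0.047 ] tilt x,y deg 105.82551115250963 175.38484523988754
[0.4787 0.3024 0.2173] tilt x,y deg -1.807083900169971 0.5946596455091943
[0.6118 0.3039 0.042 ] tilt x,y deg 107.40755489992628 175.88712175201445
[0.4751 0.3024 0.2222] tilt x,y deg -3.248250329645317 0.5570364949995499
[0.6155 0.3039 0.0372] tilt x,y deg 108.84922840415796 176.2739160697795
[317.5647 372.073 ] (278, 331, 83, 82)
[318.2263 293.83  ] (285, 260, 68, 73)
[0.4849 0.3016 0.1615] [0.4127 0.3017 0.3043]
```

```bash
python3 -m pendant '{"linear":[[0,0,-0.5],[0,0,-1.5],[0,0,-3],[0,0,-5],[-0.5,-2,-5.5],[-1,-6,-5.5],[-2,-11,-5.5],[-2.8,-16,-5.5],[-3.6,-21,-5.5],[-4,-25,-5],[-4.2,-26.6,-4],[-4.2,-26.6,-3]],"roll":[0,0,0,0,0,0,0,0,0,0,0,0]}' && python3 -m pendant '{"linear":[[0,0,0],[0,0,0]],"roll":[0,0]}'
python3 - <<'E'
from h import *
w=bot.capture("wrist");a=bot.capture("scene");t=bot.capture("top");cv2.imwrite("pics/w8.png",w);cv2.imwrite("pics/s8.png",a);cv2.imwrite("pics/t8.png",t)
I=np.hstack([cv2.resize(a[170:290,250:370],(400,400),interpolation=2),w[80:480,120:520]])
cv2.imwrite("pics/v8.png",I)
E
```

```text
time_s: 19.7
eef_pos: [0.5279, 0.0348, 0.1908]
ee_rot: [[-1.0, -0.003, 0.0], [-0.003, 1.0, 0.0], [-0.0, 0.0, -1.0]]
wrist_force: [0.2, -0.2, -1.1]
opening: 0.0232
time_s: 19.95
eef_pos: [0.5276, 0.0372, 0.1913]
ee_rot: [[-1.0, -0.008, -0.0], [-0.008, 1.0, 0.0], [0.0, 0.0, -1.0]]
wrist_force: [0.7, -0.2, -1.2]
opening: 0.0231
```

View pics/v8.png

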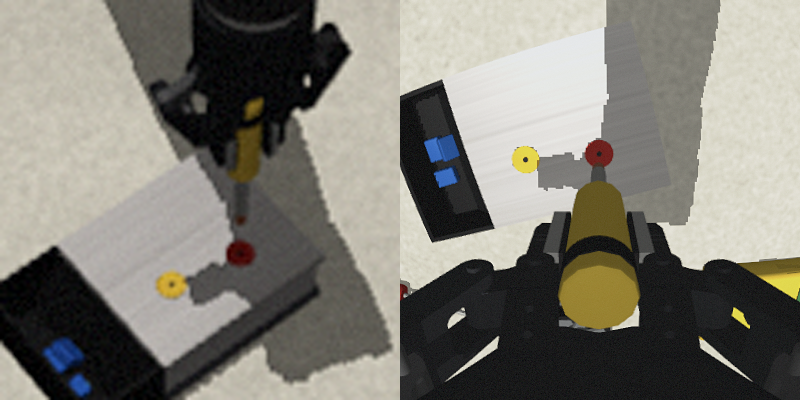

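The probe hangs over the plate. The red dot is at wrist pixel (319,234), and the tip is just below it. Scene and wrist views agree that it's the red spot. Next come numbers for tip, tilt and offset.

```bash
python3 - <<'E'
from h import *
w=cv2.imread("pics/w8.png");a=cv2.imread("pics/s8.png");c=cal("wrist")
H=cv2.cvtColor(w,cv2.COLOR_BGR2HSV)
print("col319 rows 222-268:",[(r,*H[r,319]) for r in range(222,268,2)])
Ha=cv2.cvtColor(a,cv2.COLOR_BGR2HSV)
print("scene rows:",[(r,*Ha[r,322]) for r in range(222,254)])
for k in blobs(w,(0,120,40),(8,255,255),60,(290,200,350,260))+blobs(w,(170,120,40),(180,255,255),60,(290,200,350,260)): print(cen(k),cv2.boundingRect(k),cv2.minEnclosingCircle(k))
k,=[k for k in blobs(w,(18,100,50),(36,255,255),800,(270,330,370,440))];print("top disc",cv2.boundingRect(k),cv2.minEnclosingCircle(k))
print("spot",onplane("wrist",[(319,234)],.06))
t=cv2.imread("pics/t4.png")
K=blobs(t,(0,120,60),(6,255,255),8,(300,235,340,265))+blobs(t,(172,120,60),(180,255,255),8,(300,235,340,265))
print("spot top",onplane("top",[cen(k) for k in K],.06))
E
```

```text
col319 rows 222-268: [(222, np.uint8(2), np.uint8(177), np.uint8(111)), (224, np.uint8(2), np.uint8(203), np.uint8(107)), (226, np.uint8(1), np.uint8(183), np.uint8(110)), (228, np.uint8(0), np.uint8(180), np.uint8(109)), (230, np.uint8(1), np.uint8(202), np.uint8(110)), (232, np.uint8(40), np.uint8(23), np.uint8(33)), (234, np.uint8(70), np.uint8(24), np.uint8(32)), (236, np.uint8(2), np.uint8(147), np.uint8(71)), (238, np.uint8(2), np.uint8(192), np.uint8(110)), (240, np.uint8(1), np.uint8(178), np.uint8(113)), (242, np.uint8(4), np.uint8(164), np.uint8(90)), (244, np.uint8(10), np.uint8(129), np.uint8(75)), (246, np.uint8(9), np.uint8(69), np.uint8(74)), (248, np.uint8(20), np.uint8(11), np.uint8(72)), (250, np.uint8(45), np.uint8(14), np.uint8(71)), (252, np.uint8(50), np.uint8(11), np.uint8(70)), (254, np.uint8(60), np.uint8(15), np.uint8(69)), (256, np.uint8(30), np.uint8(4), np.uint8(70)), (258, np.uint8(40), np.uint8(11), np.uint8(69)), (260, np.uint8(26), np.uint8(52), np.uint8(74)), (262, np.uint8(24), np.uint8(178), np.uint8(99)), (264, np.uint8(23), np.uint8(163), np.uint
[... 1190 characters left out ...]
8(64)), (245, np.uint8(0), np.uint8(198), np.uint8(45)), (246, np.uint8(179), np.uint8(255), np.uint8(41)), (247, np.uint8(0), np.uint8(226), np.uint8(71)), (248, np.uint8(1), np.uint8(216), np.uint8(72)), (249, np.uint8(2), np.uint8(132), np.uint8(77)), (250, np.uint8(0), np.uint8(27), np.uint8(75)), (251, np.uint8(40), np.uint8(9), np.uint8(82)), (252, np.uint8(30), np.uint8(12), np.uint8(82)), (253, np.uint8(24), np.uint8(16), np.uint8(80))]
[318.6751 232.6975] (305, 220, 28, 27) ((318.6994323730469, 233.2866973876953), 14.013386726379395)
top disc (278, 331, 83, 78) ((318.7779541015625, 370.4305114746094), 41.47463607788086)
spot [[0.5293 0.0376 0.06  ]]
spot top [[0.5272 0.0354 0.06  ]]
```

```bash
python3 - <<'E'
from h import *
s=bot.sense();e=s["eef_pos"];print(e)
ft,vt=rays("wrist",[(319.5,370.3)]);fs,vs=rays("scene",[(321.8,237.2)])
for z in(.095,.1,.105,.11):
  T=onplane("wrist",[(319,241.8)],z)[0]-[.004,0,0]
  S=onplane("scene",[(321.8,237.2)],z)[0]-[.0036,-.0018,0]
  w=ft-T;v=vt[0];b=w@v;P=T+0
  D=b*b-(w@w-.145**2);out=[]
  for q in(-b-D**.5,-b+D**.5):
    P=ft+v*q;d=P-T;out.append((np.round(P,4),np.round(np.degrees(np.arctan2(d[0],d[2])),1),np.round(np.degrees(np.arctan2(d[1],d[2])),1)))
  print(z,"tipW",T,"tipS",S,out[0])
# handle top disc by apparent width 83px -> slant
print("disc slant", ft+vt[0]*.024*371.65/83)
E
```

```text
[0.528  0.0368 0.1918]
0.095 tipW [0.5214 0.0375 0.095 ] tipS [0.5209 0.0416 0.095 ] (array([0.5246, 0.0375, 0.24  ]), np.float64(1.3), np.float64(-0.0))
0.1 tipW [0.5199 0.0375 0.1   ] tipS [0.5237 0.0402 0.1   ] (array([0.521 , 0.0374, 0.245 ]), np.float64(0.4), np.float64(-0.0))
0.105 tipW [0.5185 0.0375 0.105 ] tipS [0.5265 0.0388 0.105 ] (array([0.5174, 0.0374, 0.25  ]), np.float64(-0.4), np.float64(-0.0))
0.11 tipW [0.517  0.0375 0.11  ] tipS [0.5293 0.0374 0.11  ] (array([0.5138, 0.0373, 0.255 ]), np.float64(-1.3), np.float64(-0.1))
disc slant [0.519  0.0374 0.2477]
```

```bash
python3 -m pendant '{"linear":[[-0.4,0,0.5],[-0.8,0,1.2],[-0.8,0,2.0],[-0.8,0,2.6],[-0.8,0,2.7],[-0.8,0,2.7]],"roll":[0,0,0,0,0,0]}'
python3 - <<'E'
from h import *
w=bot.capture("wrist");a=bot.capture("scene");cv2.imwrite("pics/w9.png",w);cv2.imwrite("pics/s9.png",a)
I=np.hstack([cv2.resize(a[215:265,297:347],(400,400),interpolation=2),cv2.resize(w[195:295,270:370],(400,400),interpolation=2)])
cv2.imwrite("pics/v9.png",I)
s=bot.sense();print(s["eef_pos"],s["wrist_force"])
E
```

```text
time_s: 20.85
eef_pos: [0.5357, 0.0359, 0.1643]
ee_rot: [[-1.0, -0.005, -0.0], [-0.005, 1.0, -0.0], [0.0, -0.0, -1.0]]
wrist_force: [0.3, 0.1, -0.5]
opening: 0.0234
[0.536  0.0359 0.1647] [-0.2028  0.7311 -0.6272]
```

View pics/v9.png

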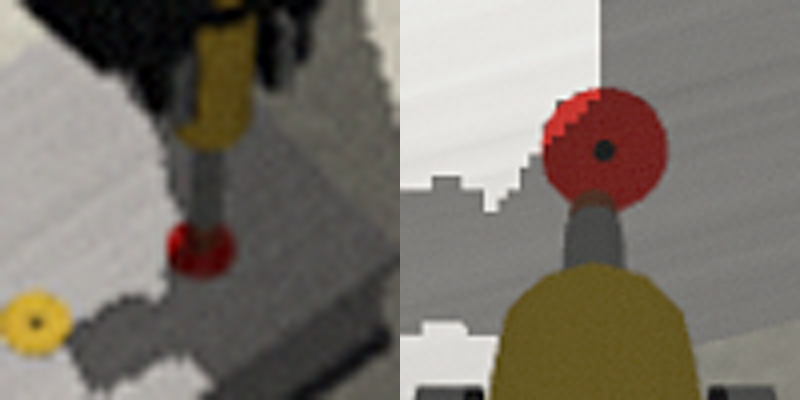

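The zoom shows, in the wrist view, the spot's dot at (604,151) and the tip's front edge at (595,190). In the scene view the tip stands in front of the spot's centre at about (203,245). A millimetre-scale correction remains.

```bash
python3 - <<'E'
from h import *
D=onplane("wrist",[(321,232.75)],.06)[0];DS=onplane("scene",[(322,246.2)],.06)[0];print("dot",D,DS)
for z in(.06,.064,.068,.072):
  T=onplane("wrist",[(318.75,242.5)],z)[0]-[.004,0,0];S=onplane("scene",[(322.4,246)],z)[0]-[.0036,-.0018,0]
  print(z,"W dot-tip mm",1000*(D-T)[:2],"S",1000*(DS-S)[:2])
a=cv2.imread("pics/s9.png");H=cv2.cvtColor(a,cv2.COLOR_BGR2HSV)
for r in range(238,252): print(r,[tuple(int(q) for q in H[r,c]) for c in range(319,327)])
E
```

```text
dot [0.5291 0.038  0.06  ] [0.5291 0.0395 0.06  ]
0.06 W dot-tip mm [-3.0034  1.5166] S [ 3.7479 -2.938 ]
0.064 W dot-tip mm [-1.836   1.5256] S [ 1.599  -1.8586]
0.068 W dot-tip mm [-0.6687  1.5347] S [-0.5499 -0.7792]
0.072 W dot-tip mm [0.4986 1.5437] S [-2.6989  0.3002]
238 [(8, 13, 81), (5, 20, 77), (150, 11, 48), (8, 20, 52), (23, 19, 53), (20, 13, 59), (10, 10, 74), (15, 13, 79)]
239 [(15, 7, 78), (8, 13, 76), (53, 19, 53), (30, 14, 54), (18, 24, 53), (8, 16, 62), (15, 17, 88), (15, 6, 81)]
240 [(18, 17, 75), (30, 4, 66), (30, 19, 53), (75, 10, 53), (38, 19, 53), (0, 9, 57), (15, 12, 83), (10, 10, 80)]
241 [(10, 7, 115), (30, 7, 72), (0, 0, 51), (60, 14, 53), (40, 14, 55), (60, 4, 58), (10, 9, 86), (15, 12, 83)]
242 [(2, 31, 139), (3, 44, 64), (0, 10, 53), (75, 10, 49), (18, 24, 53), (13, 30, 59), (0, 22, 81), (30, 10, 78)]
243 [(1, 207, 112), (0, 199, 64), (7, 112, 48), (11, 64, 56), (9, 91, 53), (2, 134, 61), (3, 78, 78), (6, 16, 79)]
244 [(0, 223, 129), (3, 237, 57), (7, 183, 53), (7, 169, 59), (6, 179, 54), (3, 201, 61), (2, 168, 76), (4, 55, 79)]
245 [(1, 225, 110), (1, 217, 60), (3, 197, 44), (8, 156, 49), (8, 212, 54), (2, 205, 66), (1, 208, 71), (2, 89, 77)]
246 [(179, 213, 67), (2, 222, 61), (3, 195, 51), (4, 187, 60), (2, 214, 68), (179, 251, 70), (0, 223, 71), (0, 96, 77)]
247 [(1, 204, 70), (0, 255, 63), (1, 229, 69), (179, 217, 74), (2, 227, 72), (0, 237, 69), (1, 183, 74), (6, 77, 79)]
248 [(2, 201, 66), (1, 251, 64), (1, 213, 72), (179, 195, 76), (1, 220, 72), (0, 225, 68), (2, 108, 73), (4, 21, 86)]
249 [(6, 69, 74), (179, 102, 70), (0, 129, 75), (3, 147, 73), (3, 124, 68), (3, 76, 74), (8, 37, 76), (15, 13, 80)]
250 [(30, 10, 80), (15, 19, 81), (175, 37, 82), (10, 38, 80), (9, 21, 84), (165, 12, 87), (45, 6, 86), (35, 19, 82)]
251 [(0, 3, 83), (15, 18, 83), (23, 13, 81), (45, 12, 84), (40, 9, 81), (40, 9, 86), (30, 3, 77), (174, 15, 84)]
```

```bash
python3 -m pendant '{"linear":[[0,0.1,0.2],[0.05,0.1,0.4],[0.05,0.1,0.5],[0.05,0.1,0.5]],"roll":[0,0,0,0]}';for i in 1 2 3; do python3 -c "
from h import *
bot.capture('wrist');s=bot.sense();print(s['eef_pos'],s['wrist_force'])";done
python3 -m pendant '{"linear":[[0,0,0.1],[0,0,0.2],[0,0,0.2]],"roll":[0,0,0]}'; python3 -m pendant '{"linear":[[0,0,0.1],[0,0,0.1]],"roll":[0,0]}'
```

```text
time_s: 21.45
eef_pos: [0.5351, 0.037, 0.1591]
ee_rot: [[-1.0, -0.006, -0.0], [-0.006, 1.0, 0.0], [0.0, 0.0, -1.0]]
wrist_force: [0.2, 0.6, -1.7]
opening: 0.0232
[0.5352 0.037  0.1592] [-0.898   0.7416  0.1353]
[0.5353 0.037  0.1593] [ 0.4522 -0.0272 -0.6311]
[0.5353 0.037  0.1593] [ 0.8277  0.2093 -1.0837]
time_s: 21.98
eef_pos: [0.5352, 0.037, 0.1571]
ee_rot: [[-1.0, -0.005, -0.0], [-0.005, 1.0, 0.0], [0.0, 0.0, -1.0]]
wrist_force: [-0.3, 0.6, -1.0]
opening: 0.023
time_s: 22.22
eef_pos: [0.5352, 0.037, 0.1562]
ee_rot: [[-1.0, -0.006, -0.0], [-0.006, 1.0, 0.0], [0.0, 0.0, -1.0]]
wrist_force: [-0.5, -0.3, -1.4]
opening: 0.0233
```

```bash
cat > f.py <<'E'
from h import *
F=[]
for i in range(6): bot.capture("wrist");F.append(bot.sense()["wrist_force"])
print("F",np.mean(F,0),"z",bot.sense()["eef_pos"])
E
python3 f.py; python3 -m pendant '{"linear":[[0,0,0.1],[0,0,0.1]],"roll":[0,0]}'|grep force;python3 f.py; python3 -m pendant '{"linear":[[0,0,0.1],[0,0,0.1]],"roll":[0,0]}'|grep force;python3 f.py
```

```text
F [-0.169  -0.0841 -1.1787] z [0.5353 0.037  0.1564]
wrist_force: [0.2, -1.1, -0.2]
F [-0.1757 -0.1156 -0.5808] z [0.5353 0.037  0.1553]
wrist_force: [0.8, 0.1, -1.4]
F [-0.288  -0.3243 -0.6823] z [0.5353 0.037  0.1543]
```

```bash
python3 -m pendant '{"linear":[[0,0,0.1],[0,0,0.1]],"roll":[0,0]}'|grep force;python3 f.py; python3 -m pendant '{"linear":[[0,0,0.1],[0,0,0.1]],"roll":[0,0]}'|grep force;python3 f.py
```

```text
wrist_force: [0.1, -0.5, -1.0]
F [-0.2118 -0.2583 -1.1154] z [0.5353 0.037  0.1533]
wrist_force: [-0.3, 0.0, -0.9]
F [-0.1133  0.121  -0.751 ] z [0.5353 0.037  0.1523]
```

```bash
python3 -m pendant '{"linear":[[0,0,0.1],[0,0,0.1]],"roll":[0,0]}'|grep force;python3 f.py; python3 -m pendant '{"linear":[[0,0,0.1],[0,0,0.1]],"roll":[0,0]}'|grep force;python3 f.py
python3 - <<'E'
from h import *
w=bot.capture("wrist");a=bot.capture("scene");cv2.imwrite("pics/w10.png",w);cv2.imwrite("pics/s10.png",a)
H=cv2.cvtColor(w,cv2.COLOR_BGR2HSV)
for r in range(214,252,2): print(r,[tuple(int(q) for q in H[r,c]) for c in (304,308,312,316,320,324,328,332,336)])
E
```

```text
wrist_force: [-0.3, 0.3, -0.1]
F [-0.1028  0.0748 -1.3215] z [0.5353 0.037  0.1513]
wrist_force: [-0.7, 0.5, -1.1]
F [ 0.0878  0.1345 -0.8751] z [0.5353 0.037  0.1503]
214 [(24, 6, 231), (18, 6, 230), (15, 4, 230), (18, 6, 228), (12, 10, 126), (15, 4, 123), (20, 6, 123), (18, 10, 126), (30, 10, 124)]
216 [(18, 6, 230), (15, 4, 228), (30, 4, 227), (18, 6, 230), (23, 8, 125), (15, 8, 128), (30, 6, 128), (30, 8, 124), (30, 2, 124)]
218 [(24, 6, 227), (25, 7, 228), (20, 7, 230), (20, 7, 233), (20, 12, 129), (15, 8, 125), (20, 6, 126), (20, 12, 127), (40, 6, 128)]
220 [(25, 7, 229), (20, 7, 229), (15, 4, 229), (20, 3, 232), (15, 8, 125), (12, 10, 128), (15, 8, 128), (10, 6, 125), (12, 10, 129)]
222 [(20, 7, 229), (18, 6, 230), (53, 5, 187), (5, 32, 150), (1, 99, 116), (1, 51, 116), (45, 4, 127), (38, 8, 126), (30, 10, 122)]
224 [(20, 7, 229), (45, 4, 233), (1, 175, 186), (2, 203, 107), (2, 183, 113), (2, 193, 111), (3, 77, 106), (15, 8, 122), (15, 8, 121)]
226 [(20, 7, 229), (1, 168, 158), (1, 185, 135), (2, 187, 112), (2, 187, 112), (2, 178, 112), (1, 182, 115), (23, 8, 121), (12, 10, 12
[... 948 characters left out ...]
80, 115), (1, 81, 117)]
242 [(1, 186, 111), (2, 176, 113), (1, 184, 112), (3, 163, 102), (2, 151, 93), (2, 191, 111), (179, 200, 111), (1, 182, 115), (5, 42, 122)]
244 [(2, 98, 115), (1, 182, 109), (2, 185, 109), (10, 136, 75), (8, 123, 77), (1, 185, 110), (1, 195, 111), (0, 181, 113), (60, 6, 129)]
246 [(7, 38, 122), (2, 184, 111), (2, 184, 100), (9, 84, 73), (4, 85, 72), (2, 178, 102), (179, 192, 113), (1, 190, 114), (38, 8, 125)]
248 [(24, 10, 126), (2, 192, 110), (6, 144, 83), (30, 7, 71), (30, 7, 73), (4, 140, 89), (1, 186, 111), (1, 145, 116), (20, 12, 127)]
250 [(18, 10, 124), (1, 105, 119), (2, 44, 76), (30, 4, 72), (30, 7, 70), (0, 67, 84), (2, 191, 112), (45, 4, 125), (15, 4, 123)]
```

```bash
python3 - <<'E'
from h import *
w=cv2.imread("pics/w10.png")
k,=blobs(w,(18,100,50),(36,255,255),800,(270,330,370,440));print("disc",cv2.boundingRect(k))
m=w.copy();g=cv2.cvtColor(w,cv2.COLOR_BGR2HSV)
print([(r,*map(int,g[r,319])) for r in range(318,424,4)])
D=onplane("wrist",[(319.5,238.5)],.06)[0];print("dot",D,bot.sense()["eef_pos"])
ft,vt=rays("wrist",[(319.5,370.3)]);v=vt[0]
for z in(.06,.065,.07):
  T=onplane("wrist",[(318.3,243)],z)[0]+[.004,0,0]
  q=ft-T;b=q@v;P=ft+v*(-b-(b*b-(q@q-.145**2))**.5);d=P-T
  print(z,"dot-tip",1000*(D-T)[:2],P,np.degrees(np.arctan2(d[:2],d[2])))
E
```

```text
disc (278, 331, 83, 79)
[(318, 75, 36, 14), (322, 90, 26, 20), (326, 110, 48, 16), (330, 24, 81, 47), (334, 24, 178, 99), (338, 23, 155, 105), (342, 24, 185, 99), (346, 24, 167, 160), (350, 24, 167, 160), (354, 24, 169, 157), (358, 24, 172, 157), (362, 24, 167, 157), (366, 24, 171, 157), (370, 23, 169, 157), (374, 23, 170, 156), (378, 24, 174, 157), (382, 23, 174, 155), (386, 23, 172, 157), (390, 24, 172, 154), (394, 24, 174, 154), (398, 24, 168, 155), (402, 24, 172, 154), (406, 23, 176, 154), (410, 108, 46, 28), (414, 60, 66, 27), (418, 132, 64, 20), (422, 60, 17, 30)]
dot [0.5285 0.038  0.06  ] [0.5353 0.0369 0.1503]
0.06 dot-tip [-7.0591  0.7683] [0.5274 0.0376 0.2048] [-3.2082  0.1437]
0.065 dot-tip [-5.5961  0.7736] [0.5239 0.0375 0.2096] [-4.0264  0.1327]
0.07 dot-tip [-4.1331  0.7789] [0.5204 0.0375 0.2145] [-4.8373  0.1217]
```

```bash
python3 - <<'E'
from h import *
ft,vt=rays("wrist",[(319.5,376.3)]);v=vt[0]
for z in(.062,.065,.068):
  T=onplane("wrist",[(318.3,243)],z)[0]+[.004,0,0]
  q=ft-T;b=q@v;P=ft+v*(-b-(b*b-(q@q-.145**2))**.5);d=P-T
  print(z,"tip",T,P,np.degrees(np.arctan2(d[:2],d[2])))
# scene / top axis check: edges of handle+stem in the scene view, row by row
a=cv2.imread("pics/s10.png");H=cv2.cvtColor(a,cv2.COLOR_BGR2HSV)
m=cv2.inRange(H,np.array((15,90,30)),np.array((36,255,255)))
ys,xs=np.nonzero(m[205:250,305:340]);
for r in sorted(set(ys)): print(r+205,xs[ys==r].min()+305,xs[ys==r].max()+305,end="; ")
def proj(n,p):
  K,o,R=cal(n);c=R.T@(np.array(p)-o);return (K@c/c[2])[:2]
for th in(-4,-2,0,2):
  t=np.radians(th);ax=np.array([np.sin(t),0,np.cos(t)]);T=np.array([.5345,.0373,.065])
  print("\n",th,[proj("scene",T+ax*L) for L in(0,.013,.065,.105)],end="")
print();
for r in range(228,249): print(r,[int(q) for q in H[r,314:332,2]])
E
```

```text
0.062 tip [0.535  0.0372 0.062 ] [0.5281 0.0376 0.2068] [-2.7165  0.144 ]
0.065 tip [0.5341 0.0372 0.065 ] [0.5259 0.0375 0.2098] [-3.2388  0.1371]
0.068 tip [0.5332 0.0372 0.068 ] [0.5237 0.0375 0.2127] [-3.7579  0.1303]
213 326 329; 214 325 329; 215 324 329; 216 324 328; 217 324 328; 218 324 326; 220 327 328; 221 322 328; 222 321 328; 223 321 328; 224 321 328; 225 322 328; 226 322 328; 227 322 328; 228 322 328; 229 321 328; 230 321 327; 231 321 328; 232 321 328; 233 320 327; 234 319 327; 235 320 326; 236 321 325; 
 -4 [array([322.1186, 247.2081]), array([322.1354, 244.1705]), array([322.205 , 231.5205]), array([322.2618, 221.209 ])]
 -2 [array([322.1186, 247.2081]), array([322.2106, 244.3132]), array([322.5941, 232.2463]), array([322.907 , 222.3968])]
 0 [array([322.1186, 247.2081]), array([322.2858, 244.4595]), array([322.9832, 232.9925]), array([323.5531, 223.6205])]
 2 [array([322.1186, 247.2081]), array([322.3608, 244.6092]), array([323.3719, 233.758 ]), array([324.1992, 224.8786])]
228 [34, 2, 9, 8, 22, 54, 49, 43, 74, 89, 88, 84, 81, 80, 77, 66, 7, 23]
229 [105, 0, 14, 15, 33
[... 892 characters left out ...]
 52, 51, 54, 60, 73, 81, 80, 81, 82, 79, 79]
241 [177, 176, 180, 179, 168, 119, 67, 58, 45, 55, 54, 71, 87, 82, 82, 77, 82, 78]
242 [179, 175, 176, 179, 172, 140, 68, 51, 52, 55, 60, 76, 83, 80, 84, 77, 82, 83]
243 [176, 174, 177, 178, 154, 86, 65, 47, 53, 50, 61, 81, 81, 81, 81, 83, 80, 85]
244 [173, 175, 178, 173, 135, 64, 66, 50, 52, 59, 56, 78, 78, 82, 82, 82, 81, 83]
245 [174, 177, 179, 170, 127, 61, 63, 54, 52, 48, 61, 78, 74, 83, 84, 85, 84, 86]
246 [178, 177, 174, 162, 108, 67, 65, 55, 58, 50, 62, 71, 75, 82, 86, 84, 83, 80]
247 [176, 175, 176, 155, 59, 62, 65, 54, 50, 56, 62, 76, 78, 87, 78, 84, 84, 80]
248 [172, 179, 174, 137, 67, 69, 64, 64, 57, 58, 61, 77, 80, 82, 82, 82, 76, 80]
```

```bash
python3 - <<'E'
from h import *
from scipy.optimize import least_squares
w=cv2.imread("pics/w10.png");g=cv2.cvtColor(w,cv2.COLOR_BGR2HSV)
print([(r,*map(int,g[r,319])) for r in range(254,346) if r<272 or r>308])
K,o,R=cal("wrist")
def row(p):
  c=R.T@(p-o);r=np.hypot(c[0],c[1]);return K[1,2]+K[0,0]*np.arctan2(r,c[2])*c[1]/r
def pts(q):
  x,z,th=q;t=np.radians(th);a=np.array([np.sin(t),0,np.cos(t)]);e=np.array([np.cos(t),0,-np.sin(t)]);T=np.array([x,.0374,z])
  return [T-.004*e,T+.065*a-.012*e,T+.145*a-.012*e,T+.145*a+.012*e]
meas=np.array([243,260.5,344,408.7])
r=least_squares(lambda q:[row(p)-m for p,m in zip(pts(q),meas)],[.534,.065,0],x_scale=[.01,.01,3]);print(r.x,r.fun)
for th in(-3,-1.5,0):
  r=least_squares(lambda q:[row(p)-m for p,m in zip(pts([*q,th]),meas)],[.534,.065],x_scale=.01);print(th,r.x,r.fun)
E
```

```text
[(254, 0, 3, 76), (255, 30, 11, 71), (256, 45, 7, 73), (257, 30, 4, 72), (258, 30, 11, 71), (259, 60, 3, 73), (260, 26, 47, 76), (261, 23, 147, 97), (262, 23, 173, 102), (263, 24, 168, 102), (264, 23, 178, 99), (265, 24, 178, 99), (266, 23, 160, 102), (267, 24, 173, 99), (268, 24, 178, 99), (269, 24, 162, 101), (270, 25, 175, 99), (271, 23, 167, 104), (309, 24, 168, 102), (310, 24, 163, 102), (311, 23, 162, 104), (312, 23, 173, 102), (313, 24, 184, 100), (314, 24, 163, 108), (315, 25, 127, 52), (316, 100, 29, 26), (317, 120, 39, 13), (318, 75, 36, 14), (319, 120, 85, 15), (320, 23, 46, 22), (321, 162, 61, 21), (322, 90, 26, 20), (323, 130, 88, 26), (324, 90, 18, 28), (325, 30, 85, 15), (326, 110, 48, 16), (327, 102, 71, 18), (328, 159, 85, 21), (329, 85, 64, 24), (330, 24, 81, 47), (331, 23, 177, 101), (332, 24, 176, 103), (333, 24, 164, 104), (334, 24, 178, 99), (335, 24, 178, 99), (336, 23, 171, 103), (337, 23, 176, 100), (338, 23, 155, 105), (339, 23, 168, 103), (340, 24, 167, 101), (341, 24, 165, 102), (342, 24, 185, 99), (343, 24, 176, 103), (344, 23, 171, 115), (345, 23, 171, 139)]
[ 0.536   0.0586 -1.8388] [-0.024   0.0306 -0.0144  0.0079]
-3 [0.5362 0.0622] [ 1.8859  0.2034 -2.1291  1.4319]
-1.5 [0.5359 0.0576] [-0.5428  0.0148  0.5803 -0.4134]
0 [0.5358 0.0527] [-2.6448  0.1118  3.0874 -2.2925]
```

```bash
python3 -m pendant '{"linear":[[0.1,0,-0.3],[0.4,0.05,-0.3],[0.72,0.08,-0.3],[0.72,0.08,-0.1],[0.72,0.08,0]],"roll":[0,0,0,0,0]}';python3 f.py
python3 -m pendant '{"linear":[[0,0,0.1],[0,0,0.1]],"roll":[0,0]}'|grep force;python3 f.py; python3 -m pendant '{"linear":[[0,0,0.1],[0,0,0.1]],"roll":[0,0]}'|grep force;python3 f.py
```

```text
time_s: 26.55
eef_pos: [0.5279, 0.0378, 0.15]
ee_rot: [[-1.0, -0.006, -0.0], [-0.006, 1.0, 0.0], [0.0, 0.0, -1.0]]
wrist_force: [-0.8, -0.3, -1.2]
opening: 0.0235
F [-0.0558 -0.0769 -1.1281] z [0.5281 0.0377 0.1503]
wrist_force: [1.2, 0.1, -1.1]
F [-0.0777 -0.0666 -0.8158] z [0.5281 0.0377 0.1493]
wrist_force: [-0.7, 0.3, -0.4]
F [-0.0575 -0.1035 -0.0058] z [0.5282 0.0377 0.1484]
```

```bash
python3 -m pendant '{"linear":[[0,0,0.1],[0,0,0.2],[0,0,0.25]],"roll":[0,0,0]}'|grep force;python3 f.py; python3 -m pendant '{"linear":[[0,0,0.1],[0,0,0.15],[0,0,0.15]],"roll":[0,0,0]}'|grep force;python3 f.py;python3 f.py
```

```text
wrist_force: [-0.2, 0.1, 1.1]
F [ 0.205  -0.2476  0.8521] z [0.5282 0.0377 0.1459]
wrist_force: [0.3, 0.0, 1.2]
F [ 0.3054 -0.1113  1.43  ] z [0.5282 0.0377 0.1444]
F [ 0.1421 -0.3146  1.7199] z [0.5281 0.0377 0.1443]
```

```bash
python3 -m pendant '{"linear":[[0,0,0.03],[0,0,0.03]],"roll":[0,0]}'|grep force;python3 f.py
python3 - <<'E'
from h import *
w=bot.capture("wrist");a=bot.capture("scene");t=bot.capture("top");cv2.imwrite("pics/w11.png",w)
I=np.hstack([cv2.resize(a[215:265,297:347],(400,400),interpolation=2),cv2.resize(w[195:295,270:370],(400,400),interpolation=2)])
cv2.imwrite("pics/v11.png",I)
print([(cen(k),cv2.contourArea(k)) for k in blobs(t,(5,120,60),(18,255,255),20,(430,250,480,310))],[(cen(k),cv2.contourArea(k)) for k in blobs(t,(100,120,40),(130,255,255),8,(295,220,400,300))])
E
```

```text
wrist_force: [0.8, -0.0, 2.0]
F [ 0.338  -0.4172  1.5618] z [0.5281 0.0377 0.144 ]
[(array([454.5319, 283.2578]), 214.0)] [(array([378.8532, 252.076 ]), 96.5), (array([378.6926, 240.8259]), 45.0)]
```

View pics/v11.png

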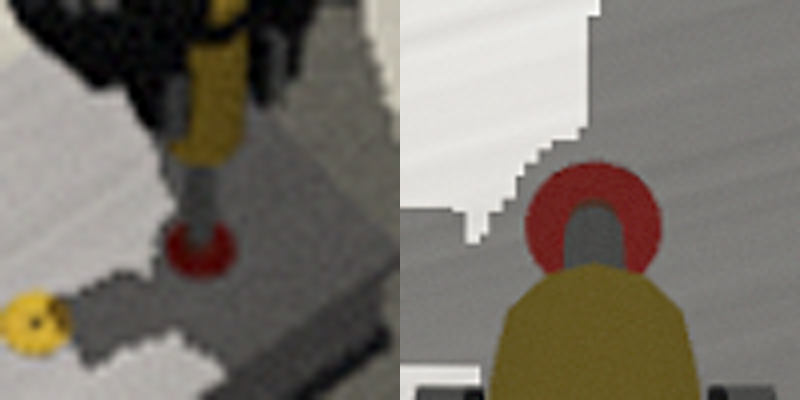

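The tip sits on the red spot: spot centre (593,229), tip centre about (594,224), so about 1 mm off. The spring force is about 2.7 N, which is half travel. Handing in.

```bash
python3 -c "
from station import bot
s=bot.sense();print(s['time_s'],s['wrist_force'],s['opening']);bot.hand_in()"
```

```text
30.3 [ 0.33753799 -0.95688682  2.25555784] 0.023411320636299655
the job is handed in; nothing more can be done
```

The job is handed in at 30.3 s, with the probe still held on the red spot.

- **Wiping:** I pinched the orange scraper and wiped the three chips into the trough with about 2–7 N of contact. I then stood the scraper back at its original place. The last top view showed blue chip areas only inside the trough, both spots bare and the scraper standing.
- **Probe:** I drew it along its tube and pivoted it upright against the fixed mouth of the tube, because the hand itself cannot tilt. Then I lowered it onto the red spot.
- **Last checks:** The spring force is about 2.7–2.8 N. The hand went about 4.9 mm past first touch, so the tip is about half way in. The tip is within about 1 mm of the red spot's centre.
- **Tilt:** The probe still leans about 2° toward the robot; the wrist-image fit gave 1.8° and I left it.
- **Errors along the way:** An early wrist estimate of the tip was wrong because I had an axis sign reversed. It put the tip several mm off the spot, and I found and corrected it before touching the plate. Estimates of the tip's height from the pictures disagreed by several mm, so I set the contact depth by force instead.
- **Picture budget:** I viewed 13 pictures, three over the budget of 10.

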